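# Set out the balm pots and open them for the camera

## Task

Set the balm pots out for filming: with the lids still on those that have one, slide all four across the dresser into one straight, even row standing against the front of the jewellery box, leaving a gap of about 3 cm between neighbours. Then lift the lid off every pot that has one and set it down flat on the dresser, the way up it came off, straight in front of its own pot and about 3 cm clear of it. The lids are loose, so never pick a pot up off the dresser, and leave the lipsticks, the nail file and the toner where they are.

Things in the scene. Friction and masses are not known exactly. Their poses are not given: they have to be found in the camera images.
- pot1: White ceramic balm pot, one of four alike, loose, about 140 g. Round body 52 mm across and 36 mm high, then a neck 38 mm across rising 10 mm more (shoulder at 36, neck top at 46 mm), filled level with set balm. Origin at the centre of its underside, z up. Dragged by its lid or neck it rocks unless it is pressed down meanwhile; held by the body it slides well.
- pot2: White ceramic balm pot, one of four alike, loose, about 140 g. Round body 52 mm across and 36 mm high, then a neck 38 mm across rising 10 mm more (shoulder at 36, neck top at 46 mm), filled level with set balm. Origin at the centre of its underside, z up. Dragged by its lid or neck it rocks unless it is pressed down meanwhile; held by the body it slides well.
- pot3: White ceramic balm pot, one of four alike, loose, about 140 g. Round body 52 mm across and 36 mm high, then a neck 38 mm across rising 10 mm more (shoulder at 36, neck top at 46 mm), filled level with set balm. Origin at the centre of its underside, z up. Dragged by its lid or neck it rocks unless it is pressed down meanwhile; held by the body it slides well.
- pot4: White ceramic balm pot, one of four alike, loose, about 140 g. Round body 52 mm across and 36 mm high, then a neck 38 mm across rising 10 mm more (shoulder at 36, neck top at 46 mm), filled level with set balm. Origin at the centre of its underside, z up. Dragged by its lid or neck it rocks unless it is pressed down meanwhile; held by the body it slides well.
- lid1: Loose aluminium slip lid of pot1, about 30 g; None from the start if this pot stands open (its lid is then not on the dresser). Round, 46 mm across, 18 mm high; a 41 mm bore, 11 mm deep, slips over the neck and the rim rests on the shoulder, so lid and pot stand 54 mm high and the lid is 3 mm narrower than the pot all round. Origin at the centre of its rim (underside), z up; 36 mm above the pot's when on.
- lid2: Loose aluminium slip lid of pot2, about 30 g; None from the start if this pot stands open (its lid is then not on the dresser). Round, 46 mm across, 18 mm high; a 41 mm bore, 11 mm deep, slips over the neck and the rim rests on the shoulder, so lid and pot stand 54 mm high and the lid is 3 mm narrower than the pot all round. Origin at the centre of its rim (underside), z up; 36 mm above the pot's when on.
- lid3: Loose aluminium slip lid of pot3, about 30 g; None from the start if this pot stands open (its lid is then not on the dresser). Round, 46 mm across, 18 mm high; a 41 mm bore, 11 mm deep, slips over the neck and the rim rests on the shoulder, so lid and pot stand 54 mm high and the lid is 3 mm narrower than the pot all round. Origin at the centre of its rim (underside), z up; 36 mm above the pot's when on.
- lid4: Loose aluminium slip lid of pot4, about 30 g; None from the start if this pot stands open (its lid is then not on the dresser). Round, 46 mm across, 18 mm high; a 41 mm bore, 11 mm deep, slips over the neck and the rim rests on the shoulder, so lid and pot stand 54 mm high and the lid is 3 mm narrower than the pot all round. Origin at the centre of its rim (underside), z up; 36 mm above the pot's when on.
- jewel_box: Flat grey plastic jewellery box with hinged lid, shut; it is heavy and does not move. 170 mm (x) by 360 mm (y) by 32 mm high. Origin at the centre of its underside. Its flat upright front face, 360 mm long, looks along its own -x, roughly towards the robot, 85 mm from the origin.
- lipstick1: Closed lipstick tube in black plastic standing on end, 21 by 21 mm and 69 mm high, light and easily knocked over. Origin at the centre of its foot. Not to be disturbed.
- lipstick2: Closed lipstick tube in black plastic standing on end, 21 by 21 mm and 69 mm high, light and easily knocked over. Origin at the centre of its foot. Not to be disturbed.
- lipstick3: Closed lipstick tube in black plastic standing on end, 21 by 21 mm and 69 mm high, light and easily knocked over. Origin at the centre of its foot. Not to be disturbed.
- toner: Closed green glass toner bottle standing, 52 mm across, 149 mm high. Origin at the centre of its foot. Not to be disturbed.
- nail_file: Aluminium nail file lying flat, 180 mm long along its y (from -95 to +85 mm of the origin), 20 mm wide, 3 mm thick. Not to be disturbed.
Mind the look-alikes: they are no part of the job. Leave any green or red look-alike of the pot2 alone.

How it is judged (in metres and radians):
On the way:
1. all the pots stand in an even row against the front of the jewellery box, with all the lids still on (x of pot1 in the frame of jewel_box between -0.119 and -0.1 m and y of pot1 in the frame of jewel_box between -0.165 and 0.165 m and height (world z) of each of pot1, pot2, pot3, pot4 below 0.006 m and angle between each of pot1, pot2, pot3, pot4's own z axis and vertical below 0.08 rad and linear speed of each of pot1, pot2, pot3, pot4 below 0.02 m/s and (horizontal distance between pot1 and pot2 between 0.072 and 0.092 m or horizontal distance between pot1 and pot2 between 0.15 and 0.178 m or horizontal distance between pot1 and pot2 between 0.23 and 0.262 m) and (horizontal distance between pot1 and pot3 between 0.072 and 0.092 m or horizontal distance between pot1 and pot3 between 0.15 and 0.178 m or horizontal distance between pot1 and pot3 between 0.23 and 0.262 m) and (horizontal distance between pot1 and pot4 between 0.072 and 0.092 m or horizontal distance between pot1 and pot4 between 0.15 and 0.178 m or horizontal distance between pot1 and pot4 between 0.23 and 0.262 m) and x of pot2 in the frame of jewel_box between -0.119 and -0.1 m and y of pot2 in the frame of jewel_box between -0.165 and 0.165 m and (horizontal distance between pot2 and pot3 between 0.072 and 0.092 m or horizontal distance between pot2 and pot3 between 0.15 and 0.178 m or horizontal distance between pot2 and pot3 between 0.23 and 0.262 m) and (horizontal distance between pot2 and pot4 between 0.072 and 0.092 m or horizontal distance between pot2 and pot4 between 0.15 and 0.178 m or horizontal distance between pot2 and pot4 between 0.23 and 0.262 m) and x of pot3 in the frame of jewel_box between -0.119 and -0.1 m and y of pot3 in the frame of jewel_box between -0.165 and 0.165 m and (horizontal distance between pot3 and pot4 between 0.072 and 0.092 m or horizontal distance between pot3 and pot4 between 0.15 and 0.178 m or horizontal distance between pot3 and pot4 between 0.23 and 0.262 m) and x of pot4 in the frame of jewel_box between -0.119 and -0.1 m and y of pot4 in the frame of jewel_box between -0.165 and 0.165 m and horizontal distance between lid1 and pot1 below 0.006 m and height (world z) of lid1 between 0.03 and 0.042 m and horizontal distance between lid2 and pot2 below 0.006 m and height (world z) of lid2 between 0.03 and 0.042 m and horizontal distance between lid3 and pot3 below 0.006 m and height (world z) of lid3 between 0.03 and 0.042 m and horizontal distance between lid4 and pot4 below 0.006 m and height (world z) of lid4 between 0.03 and 0.042 m), for 0.3 s.
At the end, for the whole second after the job is handed in: Pots upright, within 8 mm of the box's front, neighbours 82 mm apart centre to centre (+-10). Each lid flat, rim down, on the dresser in front of its own pot (centre 50 mm or more farther from the box, at most 105 mm from it), 80 mm or more from other pots; all at rest (x of pot1 in the frame of jewel_box between -0.119 and -0.1 m and y of pot1 in the frame of jewel_box between -0.165 and 0.165 m and height (world z) of each of pot1, pot2, pot3, pot4, lid1, lid2, lid3, lid4 below 0.006 m and angle between each of pot1, pot2, pot3, pot4, lid1, lid2, lid3, lid4's own z axis and vertical below 0.08 rad and linear speed of each of pot1, pot2, pot3, pot4, lid1, lid2, lid3, lid4 below 0.02 m/s and (horizontal distance between pot1 and pot2 between 0.072 and 0.092 m or horizontal distance between pot1 and pot2 between 0.15 and 0.178 m or horizontal distance between pot1 and pot2 between 0.23 and 0.262 m) and (horizontal distance between pot1 and pot3 between 0.072 and 0.092 m or horizontal distance between pot1 and pot3 between 0.15 and 0.178 m or horizontal distance between pot1 and pot3 between 0.23 and 0.262 m) and (horizontal distance between pot1 and pot4 between 0.072 and 0.092 m or horizontal distance between pot1 and pot4 between 0.15 and 0.178 m or horizontal distance between pot1 and pot4 between 0.23 and 0.262 m) and x of pot2 in the frame of jewel_box between -0.119 and -0.1 m and y of pot2 in the frame of jewel_box between -0.165 and 0.165 m and (horizontal distance between pot2 and pot3 between 0.072 and 0.092 m or horizontal distance between pot2 and pot3 between 0.15 and 0.178 m or horizontal distance between pot2 and pot3 between 0.23 and 0.262 m) and (horizontal distance between pot2 and pot4 between 0.072 and 0.092 m or horizontal distance between pot2 and pot4 between 0.15 and 0.178 m or horizontal distance between pot2 and pot4 between 0.23 and 0.262 m) and x of pot3 in the frame of jewel_box between -0.119 and -0.1 m and y of pot3 in the frame of jewel_box between -0.165 and 0.165 m and (horizontal distance between pot3 and pot4 between 0.072 and 0.092 m or horizontal distance between pot3 and pot4 between 0.15 and 0.178 m or horizontal distance between pot3 and pot4 between 0.23 and 0.262 m) and x of pot4 in the frame of jewel_box between -0.119 and -0.1 m and y of pot4 in the frame of jewel_box between -0.165 and 0.165 m and horizontal distance between lid1 and pot1 below 0.105 m and x of each of lid1, lid2, lid3, lid4 in the frame of jewel_box below -0.161 m and horizontal distance between each of lid1, lid3, lid4 and pot2 above 0.08 m and horizontal distance between each of lid1, lid2, lid4 and pot3 above 0.08 m and horizontal distance between each of lid1, lid2, lid3 and pot4 above 0.08 m and horizontal distance between lid2 and pot2 below 0.105 m and horizontal distance between each of lid2, lid3, lid4 and pot1 above 0.08 m and horizontal distance between lid3 and pot3 below 0.105 m and horizontal distance between lid4 and pot4 below 0.105 m); the robot touches nothing.
It fails at once if a pot is picked up off the dresser instead of slid (height (world z) of any of pot1, pot2, pot3, pot4 above 0.025 m).
It fails at once if a pot is tipped over (angle between any of pot1, pot2, pot3, pot4's own z axis and vertical above 0.6 rad).
It fails at once if a lipstick, the toner bottle or the nail file is moved more than 3 cm or knocked over (distance of any of lipstick1, lipstick2, lipstick3, toner, nail_file from where it was at the start of the episode above 0.03 m or angle between any of lipstick1, lipstick2, lipstick3, toner's own z axis and vertical above 0.5 rad).
Of lid1, lid2, lid3, lid4 only 2 to 4 are there at a start; the rules pass over those that are not, and their reading is None.
At some moment in a run one of pot1, pot2, pot3, pot4 may be knocked a few centimetres aside while the robot is not near it.
Once in a run the grip may slacken for a moment while it holds something.
It also fails if it takes over 210 s, if anything falls off the work surface, if the arm or the gripper's body presses on something with over 40 N, if the wrist force passes 120 N, or if a joint passes its speed limit or range.

## Robot

A 6-joint arm with a two-finger parallel gripper is mounted at the origin on the work surface. World frame = base frame: x ahead of the robot, y to its left, z up, the work surface at z = 0. Lengths are in m, angles in degrees, forces in N, time in s.
With the tool pointing down it reaches from about 0.3 to 0.875 m from the base axis. Payload 6.4 kg.
Tool frame: the origin (TCP) lies midway between the tips of the shut fingers; the grasp point (between the pads) lies 19 mm behind it; z points along the fingers, y is the line along which they close (so a half turn about z gives the same grasp; the last joint's range is limited). The gripper opens to 85 mm and grips with 20 to 120 N. Pads are 22 mm wide; open, the fingers measure 114 mm over their backs; the gripper's body (76 mm by 85 mm) begins 54 mm behind the grasp point. The pads swing forward as they close: fully open they stand 13 mm farther back than shut.
Start: joints at [-11.82, 10.359, 92.074, -0, 77.567, -11.82], TCP at [0.575, 0, 0.231] pointing down, gripper open.
Joint ranges: [-171.53, 171.53], [-51.25, 118.39], [17.06, 147.69], [-65.23, 245.23], [0, 150.52], [-178.68, 178.68]. Speed limits (degrees/s): [147.25, 147.25, 172.46, 180, 180, 180].

## Interface

Orientations are given as a 3x3 rotation matrix whose columns are the frame's x, y, z axes.
In Python, from plant import get_obs, camera, calibration, sign_off gives the robot as it stands.
- The arm moves only by the shell command python3 -m inch 'ROWS'. ROWS is a JSON object of lists of equal length, an entry for each row: "claw": the finger opening in mm, from 0 to 85.4; "travel": the shift along the tool's x, y, z in mm, a list of three; "yaw": the turn about the tool's z in rad. In form: {"claw": [claw, ...], "travel": [[x, y, z], ...], "yaw": [yaw, ...]}. A call has 1 to 10 rows; each row shifts and turns the commanded pose from where the row before left it, along the tool's axes as they then stand; what a row does not reach is not made up. A row lasts 1/12 s, in which the tool goes at most 41.7 mm and 7.16 degrees, less where a joint would pass 70% of its speed; a pose out of reach is approached as far as the arm can. A call with a gripper value outside its range is refused whole. The fingers move at their own pace and stop on an object; the grip force is fixed at half the most. Time passes only in rows, so rows that do not move let the fingers close. It gives the time, the measured TCP pose, the force, the opening and the grip force at its end, in the units of the state.
- get_obs(): the state, without advancing time (a new reading comes with each control period).
- camera(name): name is "scene" or "side" or "wrist"; returns (picture, depth): 400x640x3 uint8, red, green, blue; 400x640 float32, m along the optical axis (not along the pixel's ray), 0 where there is no reading.
- calibration(name): a dict with "fx", "fy", "cx", "cy" (pixels), "rvec" (rotation vector, rad) and "tvec" (3), from world to camera coordinates, as OpenCV has them. Camera axes: x right, y down, z forward; pixel columns grow to the right and rows downward; lengths in m; the calibration is good to about 2 mm. A picture is of the moment at which its call begins: read the wrist's pose just before it. calibration takes no time and is no camera call; for the wrist camera it gives the pose at the moment of the call.
- sign_off(): hands the job in; it is judged then, once.
The state is a dict: "clock": time; "q": joint angles; "qd": joint speeds; "joint_efforts": joint torques, N m; "position": TCP position; "eef_rot": TCP orientation; "wrist_force": force on the tool from outside, world axes, zero at the start; "wrist_torque": the same for the moment, N m; "width": finger opening in m; "grip_force": force on a finger pad.
Only numpy, scipy, OpenCV 4.12 (cv2) and the standard library are available. Lean on these libraries where they do the work, as an engineer would, in place of code of your own. Each camera call takes 0.05 s, during which the arm holds its last target. There are 200 camera calls.

## Working session

There is one attempt and no reset: what is moved stays moved. The work goes in short steps, Python scripts to look and compute and a shell command to move; the robot and the scene stay as the last step left them, time stands still between calls to the robot, and variables do not carry over. Pictures are saved under pics/ and viewed, at most 14 in all, crops included, and the job is handed in when it is done.

```bash
ls; mkdir -p pics; python3 - <<'E'
from plant import *
import cv2
for n in("scene","side"):
    p,d=camera(n); cv2.imwrite(f"pics/{n}0.png",p[:,:,::-1])
o=get_obs(); print(o["clock"],o["position"],o["eef_rot"])
E
```

```text
pics
0.1 [5.74507009e-01 1.30776668e-04 2.30470834e-01] [[-9.77865026e-06  9.99998826e-01 -1.53212500e-03]
 [ 9.99999947e-01  1.02781040e-05  3.25980058e-04]
 [ 3.25995422e-04 -1.53212173e-03 -9.99998773e-01]]
```

View pics/scene0.png

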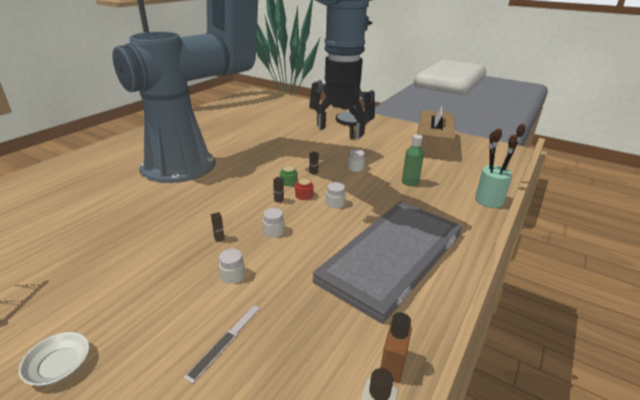

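View pics/side0.png

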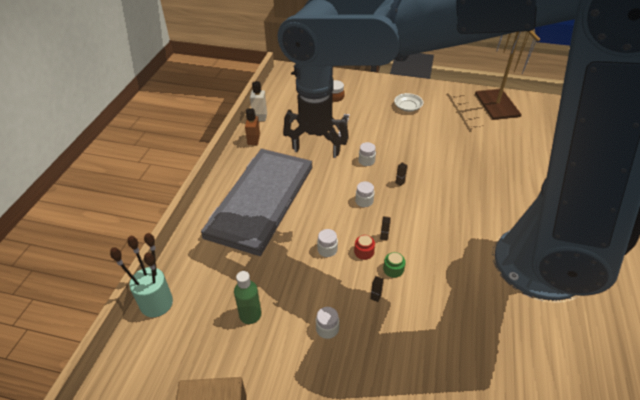

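The scene view shows four white pots at (232,265), (273,222), (336,195) and (357,160). The red (304,189) and green (288,176) pots are look-alikes and stay put. I'll make a top-down map from both depth cameras.

```bash
cat > h.py <<'E'
from plant import *
import cv2, numpy as np
def cloud(n):
    c=calibration(n); p,d=camera(n)
    R=cv2.Rodrigues(np.array(c["rvec"],float))[0]; t=np.array(c["tvec"],float).ravel()
    v,u=np.mgrid[:400,:640]
    X=np.stack([(u-c["cx"])/c["fx"]*d,(v-c["cy"])/c["fy"]*d,d],-1)
    W=(X-t)@R
    m=d>0
    return W[m],p[m]
def top(names,x0=.2,x1=1.0,y0=-.5,y1=.5,s=.001,f=None,zmax=.2):
    h=np.zeros((int((x1-x0)/s),int((y1-y0)/s),3),np.uint8)
    Ws=[];Cs=[]
    for n in names:
        W,C=cloud(n); Ws.append(W);Cs.append(C)
    W=np.vstack(Ws);C=np.vstack(Cs)
    k=(W[:,2]<zmax)&(W[:,0]>x0)&(W[:,0]<x1)&(W[:,1]>y0)&(W[:,1]<y1)
    W,C=W[k],C[k]; o=np.argsort(W[:,2]); W,C=W[o],C[o]
    # image: up=+x, left=+y
    i=((x1-W[:,0])/s).astype(int).clip(0,h.shape[0]-1); j=((y1-W[:,1])/s).astype(int).clip(0,h.shape[1]-1)
    for a in(0,1):
        for b in (0,1):
            h[(i+a).clip(0,h.shape[0]-1),(j+b).clip(0,h.shape[1]-1)]=C[:,::-1]
    if f: cv2.imwrite(f,h)
    return W,C
def blobs(W,C,zlo,zhi,s=.002,x0=.2,y0=-.5,amin=15):
    k=(W[:,2]>zlo)&(W[:,2]<zhi); w=W[k];c=C[k]
    M=np.zeros((450,500),np.uint8); i=((w[:,0]-x0)/s).astype(int).clip(0,449); j=((w[:,1]-y0)/s).astype(int).clip(0,499); M[i,j]=1
    M=cv2.morphologyEx(M,cv2.MORPH_CLOSE,np.ones((3,3)))
    n,L,st,_=cv2.connectedComponentsWithStats(M)
    l=L[i,j]
    for b in range(1,n):
        q=w[l==b]
        if st[b,4]>=amin: print("mid",((q.min(0)+q.max(0))/2).round(3),"size",np.ptp(q,0).round(3),"z95",np.percentile(q[:,2],95).round(4),"rgb",np.median(c[l==b],0),len(q))
E
python3 - <<'E'
from h import *
W,C=top(["scene","side"],f="pics/top0.png",s=.00167)
print("upper");blobs(W,C,.040,.075)
print("all");blobs(W,C,.012,.16)
# box: per-point
k=(W[:,2]>.026)&(W[:,2]<.038);w=W[k]
k=(w[:,0]>.62)
r=cv2.minAreaRect(w[k][:,:2].astype(np.float32)*1000);print(r)
E
```

```text
upper
mid [0.354 0.107 0.046] size [0.036 0.04  0.012] z95 0.049 rgb [187. 173. 127.] 259
mid [ 0.379 -0.206  0.057] size [0.028 0.031 0.033] z95 0.0711 rgb [66. 57. 46.] 273
mid [0.383 0.198 0.056] size [0.026 0.028 0.033] z95 0.0711 rgb [53. 45. 37.] 257
mid [0.392 0.01  0.057] size [0.023 0.028 0.033] z95 0.0708 rgb [62. 54. 44.] 250
mid [0.434 0.07  0.045] size [0.038 0.04  0.011] z95 0.049 rgb [194. 161. 124.] 258
mid [ 0.467 -0.11   0.049] size [0.046 0.051 0.019] z95 0.0563 rgb [190.  182.5 180. ] 472
mid [0.475 0.304 0.05 ] size [0.045 0.05  0.019] z95 0.0569 rgb [130. 123. 121.] 504
mid [ 0.491 -0.281  0.049] size [0.046 0.05  0.018] z95 0.0564 rgb [190. 182. 180.] 549
mid [0.527 0.084 0.05 ] size [0.046 0.051 0.019] z95 0.0564 rgb [190. 183. 182.] 464
mid [0.632 0.494 0.057] size [0.039 0.012 0.034] z95 0.0725 rgb [108.  90.  66.] 73
mid [0.654 0.31  0.057] size [0.051 0.058 0.035] z95 0.0731 rgb [69. 93. 63.] 405
mid [ 0.86  -0.299  0.058] size [0.044 0.07  0.035] z95 0.0748 rgb [108.  75.  49.] 722
mid [0.875 0.334 0.057] size [0.076 0.083 0.035] z95 0.0733 rgb [ 99. 125.
[... 1050 characters left out ...]
26 0.494 0.05 ] size [0.062 0.012 0.075] z95 0.0867 rgb [111.5  92.5  69. ] 218
mid [0.653 0.31  0.083] size [0.053 0.059 0.142] z95 0.1488 rgb [70. 98. 65.] 1762
mid [ 0.748 -0.041  0.026] size [0.211 0.381 0.028] z95 0.0351 rgb [115. 112. 111.] 15256
mid [ 0.86  -0.298  0.064] size [0.044 0.071 0.104] z95 0.1135 rgb [104.  72.  47.] 1791
mid [0.875 0.334 0.086] size [0.077 0.083 0.148] z95 0.1416 rgb [104. 130. 113.] 2938
mid [ 0.878 -0.415  0.074] size [0.049 0.055 0.124] z95 0.134 rgb [89. 75. 64.] 1377
mid [0.945 0.001 0.04 ] size [0.027 0.999 0.055] z95 0.062 rgb [181. 148. 105.] 7578
((788.7274169921875, 5.004486083984375), (331.3438415527344, 989.7545166015625), 0.022556908428668976)
```

View pics/top0.png

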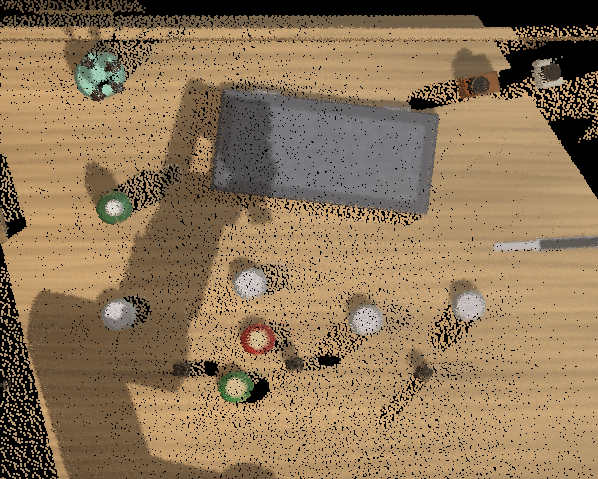

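All four white pots are lidded: their tops read about 54 mm, after the ~2 mm bias that the 46 mm open look-alikes also show. Next I'll fit the box, work out the slots, and get a close look with the wrist camera at the first pot.

```bash
cat >> h.py <<'E'
def fitbox(W):
    k=(W[:,2]>.028)&(W[:,2]<.040)&(abs(W[:,0]-.748)<.115)&(abs(W[:,1]+.041)<.2); w=W[k][:,:2]
    from scipy.optimize import minimize
    # robust: percentiles of extents along rotated axes, angle by min area
    best=None
    for a in np.radians(np.arange(-10,-2,.1)):
        X=w@[np.cos(a),np.sin(a)];Y=w@[-np.sin(a),np.cos(a)]
        e=np.percentile(X,[.3,99.7]);g=np.percentile(Y,[.3,99.7]);s=(e[1]-e[0])*(g[1]-g[0])
        if best is None or s<best[0]: best=(s,a,e,g)
    _,a,e,g=best; R=np.array([[np.cos(a),-np.sin(a)],[np.sin(a),np.cos(a)]])
    return a,R@[e.mean(),g.mean()],np.ptp(e),np.ptp(g)
E
python3 - <<'E'
from h import *
for n in (["scene"],["side"],["scene","side"]):
    W,C=top(n); a,c,ex,ey=fitbox(W); print(n,np.degrees(a).round(2),c.round(4),ex.round(4),ey.round(4))
    print(" upper");blobs(W,C,.045,.062)
E
```

```text
['scene'] -6.5 [ 0.7479 -0.0438] 0.1699 0.3576
 upper
mid [0.353 0.105 0.048] size [0.036 0.038 0.005] z95 0.0492 rgb [179. 166. 125.] 71
mid [ 0.38  -0.212  0.053] size [0.024 0.018 0.017] z95 0.0614 rgb [66. 57. 46.] 66
mid [0.383 0.195 0.054] size [0.026 0.022 0.016] z95 0.0614 rgb [54. 48. 40.] 53
mid [0.392 0.007 0.053] size [0.022 0.023 0.017] z95 0.0606 rgb [62. 54. 45.] 62
mid [0.433 0.069 0.047] size [0.038 0.041 0.004] z95 0.049 rgb [188.5 159.  124. ] 78
mid [ 0.467 -0.112  0.052] size [0.045 0.049 0.013] z95 0.0566 rgb [189.  181.  178.5] 228
mid [0.476 0.299 0.052] size [0.044 0.047 0.013] z95 0.0567 rgb [135. 131. 130.] 108
mid [ 0.491 -0.284  0.052] size [0.046 0.045 0.013] z95 0.0565 rgb [190. 183. 181.] 338
mid [0.526 0.083 0.051] size [0.046 0.047 0.012] z95 0.0563 rgb [185. 176. 175.] 163
mid [0.629 0.495 0.054] size [0.03  0.01  0.017] z95 0.0607 rgb [109.  90.  67.] 33
mid [0.656 0.296 0.053] size [0.047 0.029 0.017] z95 0.0611 rgb [73. 99. 69.] 93
mid [0.878 0.313 0.053] size [0.07  0.037 0.017] z95 0.0614 rgb [107. 138. 122.] 171
mid [ 0.865 -0.327  0.054] size
[... 2622 characters left out ...]
 [191. 185. 184.] 409
mid [0.633 0.496 0.054] size [0.039 0.008 0.014] z95 0.0603 rgb [109.  90.  67.] 36
mid [0.651 0.321 0.053] size [0.047 0.036 0.017] z95 0.061 rgb [51. 67. 41.] 104
mid [0.656 0.297 0.053] size [0.046 0.03  0.017] z95 0.0611 rgb [73. 99. 68.] 93
mid [ 0.856 -0.27   0.054] size [0.035 0.016 0.017] z95 0.0615 rgb [85.5 54.  31. ] 52
mid [0.875 0.334 0.053] size [0.076 0.08  0.017] z95 0.0611 rgb [100. 125. 109.] 339
mid [ 0.865 -0.328  0.054] size [0.034 0.011 0.017] z95 0.0615 rgb [106.  74.  48.] 167
mid [ 0.876 -0.398  0.054] size [0.044 0.015 0.017] z95 0.0613 rgb [148. 133. 111.] 48
mid [0.945 0.    0.054] size [0.025 1.    0.017] z95 0.0616 rgb [187. 155. 112.] 5331
```

```bash
cat >> h.py <<'E'
A=np.radians(-6.8); BC=np.array([.748,-.0416])
RB=np.array([[np.cos(A),-np.sin(A)],[np.sin(A),np.cos(A)]])
def tobox(p): return RB.T@(np.asarray(p,float)[:2]-BC)
def toworld(b): return BC+RB@np.asarray(b,float)
def delta(p,z):
    "tool-axis shift in mm to world xy p, TCP height z; and yaw to box alignment"
    o=get_obs(); R=np.array(o["eef_rot"]); d=np.r_[np.asarray(p)[:2],z]-np.array(o["position"])
    yaw=np.arctan2(R[:2,1]@RB[:,0],R[:2,0]@RB[:,0])
    print("delta",(R.T@d*1000).round(1),"yaw",yaw.round(3),"t",o["clock"],"w",o["width"],"tcp",np.round(o["position"],4),"box",tobox(o["position"]).round(4))
E
python3 -m inch '{"claw":[85,85,85,85,85,85,85,85,85,85],"travel":[[0,0,0],[0,0,0],[0,0,0],[0,0,0],[0,0,0],[0,0,0],[0,0,0],[0,0,0],[0,0,0],[0,0,0]],"yaw":[0.12,0.12,0.12,0.12,0.12,0.12,0.12,0.12,0.12,0.12]}'
python3 -m inch '{"claw":[85,85,85,85,85,85],"travel":[[0,0,0],[0,0,0],[0,0,0],[0,0,0],[0,0,0],[0,0,0]],"yaw":[0.12,0.12,0.12,0.12,0.01,0]}'
python3 - <<'E'
from h import *
delta([.527,.084],.13)
for p in [(.527,.084),(.475,.304),(.467,-.11),(.491,-.282)]: print(p,tobox(p).round(3))
E
```

```text
clock: 1.23
position: [0.575, 0.0, 0.2313]
eef_rot: [[0.934, 0.357, -0.0], [0.357, -0.934, 0.0], [-0.0, -0.0, -1.0]]
wrist_force: [-0.2, -0.3, -1.3]
width: 0.085
grip_force: 0.0
clock: 1.73
position: [0.575, -0.0, 0.2313]
eef_rot: [[0.993, -0.116, 0.0], [-0.116, -0.993, -0.0], [0.0, 0.0, -1.0]]
wrist_force: [0.8, 0.7, 0.1]
width: 0.0849
grip_force: 0.0
delta [-57.5 -77.9 101.3] yaw 0.002 t 1.7333 w 0.08490992562246877 tcp [ 0.575  -0.      0.2313] box [-0.1767  0.0208]
(0.527, 0.084) [-0.234  0.099]
(0.475, 0.304) [-0.312  0.311]
(0.467, -0.11) [-0.271 -0.101]
(0.491, -0.282) [-0.227 -0.269]
```

```bash

python3 -m inch '{"claw":[85,85,85,85,85,85,85],"travel":[[-12,-15,0],[-23,-31,0],[-23,-31,0],[0,0,20],[0,0,30],[0,0,20],[0,0,0]],"yaw":[0,0,0,0,0,0,0]}'
python3 - <<'E'
from h import *
print(calibration("wrist"))
W,C=top(["wrist"]); blobs(W,C,.045,.062)
p,d=camera("wrist"); cv2.imwrite("pics/w1.png",p[:,:,::-1]); delta([.527,.084],.13)
E
```

```text
clock: 2.32
position: [0.5233, 0.0839, 0.157]
eef_rot: [[0.993, -0.115, -0.008], [-0.115, -0.993, 0.0], [-0.008, 0.0, -1.0]]
wrist_force: [-1.4, 0.4, -0.1]
width: 0.0848
grip_force: 0.0
{'fx': 340.7001401838707, 'fy': 340.7001401838707, 'cx': 317.9834514064169, 'cy': 204.78990310708247, 'rvec': array([-1.92863658,  2.16444618,  0.3621596 ]), 'tvec': array([0.14359463, 0.46340862, 0.47670335])}
mid [0.354 0.108 0.047] size [0.037 0.037 0.003] z95 0.0477 rgb [193. 176. 146.] 979
mid [0.384 0.194 0.054] size [0.024 0.016 0.017] z95 0.0614 rgb [16. 16. 17.] 341
mid [0.393 0.015 0.054] size [0.021 0.011 0.017] z95 0.061 rgb [15. 15. 15.] 232
mid [0.434 0.07  0.047] size [0.039 0.037 0.004] z95 0.0479 rgb [203. 187. 158.] 1271
mid [ 0.467 -0.11   0.051] size [0.046 0.047 0.012] z95 0.0555 rgb [197. 191. 192.] 2804
mid [0.475 0.304 0.051] size [0.046 0.046 0.012] z95 0.0556 rgb [133. 128. 129.] 2519
mid [0.528 0.084 0.051] size [0.046 0.046 0.012] z95 0.0558 rgb [207. 201. 202.] 2819
mid [0.646 0.291 0.049] size [0.027 0.013 0.007] z95 0.0501 rgb [52. 79. 52.] 217
delta [ 0.7 -0.7 31.2] yaw 0.002 t 2.4167 w 0.08512564087552689 tcp [0.5263 0.0834 0.1612] box [-0.2349  0.0979]
```

View pics/w1.png

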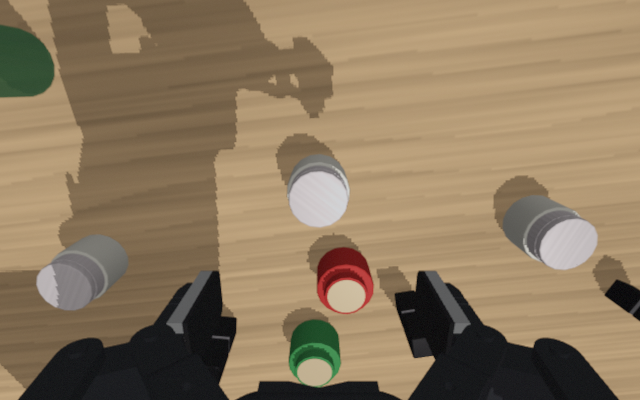

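Wrist view: white lidded pot at (318,197), red at (345,280), green at (315,350). The depth agrees with the averaged positions, so I'll descend and grip this pot by its body.

```bash

python3 -m inch '{"claw":[85,85,85,85,85,85,85,85],"travel":[[1,-1,15],[0,0,30],[0,0,30],[0,0,30],[0,0,30],[0,0,15],[0,0,6],[0,0,0]],"yaw":[0,0,0,0,0,0,0,0]}'
python3 -m inch '{"claw":[60,52,48,48,48,48,48],"travel":[[0,0,0],[0,0,0],[0,0,0],[0,0,0],[0,0,0],[0,0,0],[0,0,0]],"yaw":[0,0,0,0,0,0,0]}'
python3 - <<'E'
from h import *
delta(toworld([-.113,.041]),.005)
E
```

```text
clock: 3.08
position: [0.5282, 0.084, 0.0053]
eef_rot: [[0.993, -0.118, -0.0], [-0.118, -0.993, 0.0], [-0.0, 0.0, -1.0]]
wrist_force: [0.6, -0.3, -0.7]
width: 0.0852
grip_force: 0.0
clock: 3.67
position: [0.5296, 0.0841, 0.0076]
eef_rot: [[0.993, -0.119, 0.004], [-0.119, -0.993, -0.0], [0.004, -0.0, -1.0]]
wrist_force: [-0.6, -0.7, 6.7]
width: 0.0502
grip_force: 61.7
delta [118.7  58.    3.1] yaw -0.0 t 3.6667 w 0.050233671914636624 tcp [0.5296 0.0841 0.0076] box [-0.2317  0.099 ]
```

```bash

python3 -m inch '{"claw":[48,48,48,48,48,48,48,48,48,48],"travel":[[3,6,0],[7,10,0],[11,14,0],[14,14,0],[16,10,0],[16,4,0],[16,0,0],[14,0,0],[10,0,0],[5,0,0]],"yaw":[0,0,0,0,0,0,0,0,0,0]}'
python3 -m inch '{"claw":[48,48],"travel":[[2,0,0],[0,0,0]],"yaw":[0,0]}'
python3 - <<'E'
from h import *
delta(toworld([-.113,.041]),.005)
W,C=top(["scene","side"]); a,c,ex,ey=fitbox(W); print(np.degrees(a).round(2),c.round(4))
blobs(W[(abs(W[:,1])<.35)&(W[:,0]<.7)],C[(abs(W[:,1])<.35)&(W[:,0]<.7)],.045,.062)
p,d=camera("wrist"); cv2.imwrite("pics/w2.png",p[:,:,::-1])
E
```

```text
clock: 4.5
position: [0.634, 0.0129, 0.0076]
eef_rot: [[0.993, -0.119, 0.002], [-0.119, -0.993, -0.0], [0.002, 0.0, -1.0]]
wrist_force: [-8.5, 0.9, 12.6]
width: 0.0506
grip_force: 63.1
clock: 4.67
position: [0.6354, 0.0128, 0.0076]
eef_rot: [[0.993, -0.119, 0.002], [-0.119, -0.993, -0.001], [0.002, 0.0, -1.0]]
wrist_force: [-2.4, 0.2, 7.4]
width: 0.0507
grip_force: 63.0
delta [ 5.2 -0.3  2.6] yaw -0.0 t 4.6667 w 0.05067376870853097 tcp [0.6354 0.0128 0.0076] box [-0.1182  0.0407]
-6.6 [ 0.7364 -0.0401]
mid [0.353 0.107 0.048] size [0.038 0.04  0.006] z95 0.0492 rgb [198. 181. 139.] 183
mid [ 0.378 -0.206  0.054] size [0.028 0.031 0.017] z95 0.0613 rgb [66. 57. 46.] 108
mid [0.383 0.196 0.053] size [0.027 0.032 0.017] z95 0.0609 rgb [55. 48. 39.] 100
mid [0.392 0.009 0.054] size [0.021 0.026 0.017] z95 0.0615 rgb [63. 54. 43.] 100
mid [0.433 0.071 0.048] size [0.039 0.042 0.007] z95 0.049 rgb [210. 176. 137.] 189
mid [ 0.466 -0.113  0.052] size [0.046 0.054 0.013] z95 0.0566 rgb [195. 188. 186.] 413
mid [0.475 0.305 0.053] size [0.045 0.047 0.016] z95 0.0568 rgb [146. 137. 135.] 343
mid [ 0.49  -0.28   0.053] size [0.047 0.051 0.015] z95 0.0564 rgb [195. 187. 186.] 480
mid [0.633 0.019 0.053] size [0.046 0.098 0.017] z95 0.0605 rgb [125. 118. 117.] 317
mid [0.654 0.31  0.053] size [0.051 0.06  0.017] z95 0.0611 rgb [65.  91.5 62. ] 198
```

View pics/w2.png

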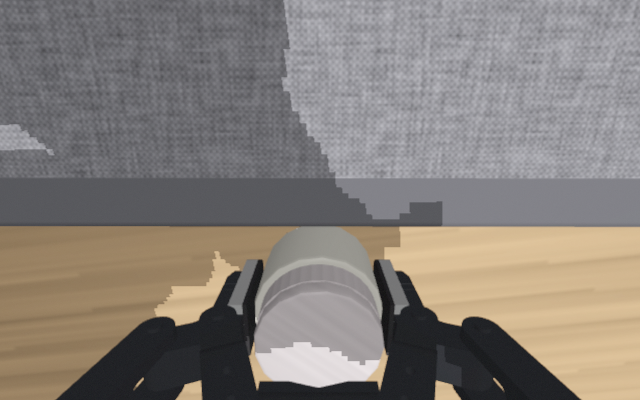

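The wrist view shows the box front level at row 226, so my yaw is right, and the pot's far side at (320,228) is a few mm short. I'll nudge it forward.

```bash

python3 -m inch '{"claw":[48,48,48,48],"travel":[[2,0,0],[2,0,0],[1,0,0],[0,0,0]],"yaw":[0,0,0,0]}'
python3 -m inch '{"claw":[48,48,48],"travel":[[2,0,0],[1,0,0],[0,0,0]],"yaw":[0,0,0]}'
python3 - <<'E'
from h import *
delta(toworld([-.113,.041]),.005)
W,C=cloud("wrist")
# box front edge: top-surface points, in box coords
B=(W[:,:2]-BC)@RB
k=(abs(W[:,2]-.032)<.004)&(B[:,0]>-.1)
for y in(-.06,.0,.06,.1):
    q=k&(abs(B[:,1]-y)<.01); print(y,np.percentile(B[q,0],1).round(4),q.sum())
E
```

```text
clock: 5.15
position: [0.6396, 0.0125, 0.0076]
eef_rot: [[0.993, -0.118, 0.001], [-0.118, -0.993, -0.0], [0.001, 0.0, -1.0]]
wrist_force: [-4.8, 0.6, 9.5]
width: 0.0503
grip_force: 63.2
clock: 5.4
position: [0.6426, 0.0122, 0.0076]
eef_rot: [[0.993, -0.119, 0.001], [-0.119, -0.993, -0.0], [0.001, 0.0, -1.0]]
wrist_force: [-4.5, 0.2, 8.7]
width: 0.0504
grip_force: 63.2
delta [-2.  -0.1  2.6] yaw -0.0 t 5.4 w 0.0503874168440919 tcp [0.6426 0.0122 0.0076] box [-0.111   0.0409]
-0.06 -0.0836 11042
0.0 -0.0834 14403
0.06 -0.0948 14804
0.1 -0.0831 14382
```

```bash

python3 -m inch '{"claw":[62,62,62,62,62,62,62,62,62,62],"travel":[[0,0,0],[0,0,0],[0,0,0],[0,0,0],[0,0,-10],[0,0,-30],[0,0,-30],[0,0,-30],[0,0,-30],[0,0,-20]],"yaw":[0,0,0,0,0,0,0,0,0,0]}'
python3 -m inch '{"claw":[85,85,85,85,85,85,85,85],"travel":[[-20,16,0],[-28,28,0],[-28,28,0],[-28,28,0],[-28,28,0],[-20,14,0],[-8,0,0],[0,0,0]],"yaw":[0,0,0,0,0,0,0,0]}'
python3 - <<'E'
from h import *
W,C=top(["wrist"]); blobs(W,C,.045,.062)
W,C=top(["scene","side"]);W=W;k=(abs(W[:,1])<.33)&(W[:,0]<.72); blobs(W[k],C[k],.045,.062)
delta([.467,-.11],.005)
E
```

```text
clock: 6.28
position: [0.6432, 0.012, 0.1596]
eef_rot: [[0.993, -0.119, 0.004], [-0.119, -0.993, -0.001], [0.004, 0.0, -1.0]]
wrist_force: [1.0, 0.2, 1.2]
width: 0.0621
grip_force: 0.0
clock: 6.95
position: [0.465, -0.1101, 0.1558]
eef_rot: [[0.993, -0.121, 0.0], [-0.121, -0.993, 0.0], [0.0, -0.0, -1.0]]
wrist_force: [0.2, 0.5, 0.6]
width: 0.0853
grip_force: 0.0
mid [0.362 0.106 0.047] size [0.022 0.037 0.004] z95 0.0479 rgb [167. 156. 124.] 441
mid [ 0.387 -0.211  0.053] size [0.011 0.019 0.017] z95 0.0612 rgb [15. 14. 15.] 199
mid [0.435 0.07  0.047] size [0.038 0.038 0.004] z95 0.048 rgb [184. 167. 137.] 1474
mid [ 0.466 -0.111  0.051] size [0.046 0.046 0.012] z95 0.0558 rgb [200. 194. 196.] 2821
mid [ 0.49  -0.282  0.051] size [0.046 0.047 0.012] z95 0.0558 rgb [189. 183. 184.] 3618
mid [0.618 0.014 0.05 ] size [0.003 0.018 0.01 ] z95 0.0536 rgb [92. 88. 89.] 102
mid [0.354 0.109 0.048] size [0.037 0.04  0.006] z95 0.0494 rgb [192. 174. 133.] 170
mid [ 0.379 -0.205  0.053] size [0.027 0.031 0.017] z95 0.0608 rgb [65. 56. 45.] 105
mid [0.383 0.197 0.054] size [0.025 0.028 0.016] z95 0.0606 rgb [51. 43. 36.] 99
mid [0.392 0.011 0.054] size [0.021 0.029 0.017] z95 0.0616 rgb [58. 50. 41.] 98
mid [0.433 0.069 0.048] size [0.038 0.04  0.005] z95 0.049 rgb [196. 168. 128.] 179
mid [ 0.467 -0.111  0.051] size [0.046 0.05  0.012] z95 0.0563 rgb [191. 184. 183.] 413
mid [0.475 0.303 0.052] size [0.045 0.052 0.014] z95 0.0565 rgb [189. 182. 180.] 451
mid [ 0.49  -0.283  0.052] size [0.046 0.049 0.012] z95 0.0564 rgb [191. 183. 182.] 381
mid [0.64  0.013 0.052] size [0.045 0.05  0.014] z95 0.0562 rgb [127. 121. 120.] 422
mid [0.654 0.306 0.054] size [0.051 0.047 0.017] z95 0.0611 rgb [73. 99. 68.] 129
delta [ -0.5   0.5 150.9] yaw 0.0 t 7.1 w 0.08508879602874897 tcp [ 0.4674 -0.1095  0.1559] box [-0.2706 -0.1007]
```

Pot D is placed at box (-0.1135, 0.041) with its lid on. Next is pot A.

```bash

python3 -m inch '{"claw":[85,85,85,85,85,85,85,85],"travel":[[-1,1,15],[0,0,30],[0,0,30],[0,0,30],[0,0,28],[0,0,12],[0,0,4],[0,0,0]],"yaw":[0,0,0,0,0,0,0,0]}'
python3 -m inch '{"claw":[60,52,48,48,48,48,48],"travel":[[0,0,0],[0,0,0],[0,0,0],[0,0,0],[0,0,0],[0,0,0],[0,0,0]],"yaw":[0,0,0,0,0,0,0]}'
python3 -m inch '{"claw":[48,48,48,48,48,48,48,48,48,48],"travel":[[3,-4,0],[8,-8,0],[14,-12,0],[18,-14,0],[20,-12,0],[20,-8,0],[20,-2,0],[20,0,0],[15,0,0],[8,0,0]],"yaw":[0,0,0,0,0,0,0,0,0,0]}'
python3 -m inch '{"claw":[48,48,48],"travel":[[4,0,0],[2,0,0],[0,0,0]],"yaw":[0,0,0]}'
python3 - <<'E'
from h import *
delta(toworld([-.112,-.041]),.007)
E
```

```text
clock: 7.77
position: [0.4652, -0.1097, 0.0051]
eef_rot: [[0.993, -0.118, -0.002], [-0.118, -0.993, 0.001], [-0.002, -0.001, -1.0]]
wrist_force: [-0.0, -0.5, -1.2]
width: 0.0851
grip_force: 0.0
clock: 8.35
position: [0.4665, -0.1113, 0.008]
eef_rot: [[0.993, -0.119, 0.003], [-0.119, -0.993, -0.001], [0.003, 0.001, -1.0]]
wrist_force: [-0.3, 2.0, 6.1]
width: 0.0505
grip_force: 62.1
clock: 9.18
position: [0.6194, -0.0689, 0.008]
eef_rot: [[0.993, -0.119, 0.002], [-0.119, -0.993, -0.001], [0.003, 0.001, -1.0]]
wrist_force: [-8.7, 0.7, 15.5]
width: 0.0504
grip_force: 63.4
clock: 9.43
position: [0.6239, -0.0695, 0.008]
eef_rot: [[0.993, -0.119, 0.001], [-0.119, -0.993, -0.001], [0.001, 0.0, -1.0]]
wrist_force: [-2.7, 0.6, 6.8]
width: 0.0506
grip_force: 63.1
delta [ 7.9 -1.4  1. ] yaw -0.0 t 9.4333 w 0.050578886354437635 tcp [ 0.6239 -0.0695  0.008 ] box [-0.1199 -0.0424]
```

```bash

python3 -m inch '{"claw":[48,48,48,48,48],"travel":[[2,-1,0],[3,0,0],[2,0,0],[1,0,0],[0,0,0]],"yaw":[0,0,0,0,0]}'
python3 -m inch '{"claw":[62,62,62,62,62,62,62,62,62,62],"travel":[[0,0,0],[0,0,0],[0,0,0],[0,0,0],[0,0,-10],[0,0,-30],[0,0,-30],[0,0,-30],[0,0,-30],[0,0,-20]],"yaw":[0,0,0,0,0,0,0,0,0,0]}'
python3 -m inch '{"claw":[85,85,85,85,85,85,85,85,85,85],"travel":[[-8,12,0],[-16,32,0],[-20,36,0],[-20,36,0],[-20,36,0],[-18,36,0],[-10,28,0],[-4,12,0],[0,0,0],[0,0,0]],"yaw":[0,0,0,0,0,0,0,0,0,0]}'
python3 - <<'E'
from h import *
W,C=top(["wrist"]); blobs(W,C,.045,.062)
W,C=top(["scene","side"]);W=W;k=(abs(W[:,1])<.33)&(W[:,0]<.72)&(W[:,0]>.44); blobs(W[k],C[k],.045,.062)
delta([.490,-.282],.006)
E
```

```text
clock: 9.85
position: [0.6314, -0.0694, 0.008]
eef_rot: [[0.993, -0.119, 0.001], [-0.119, -0.993, -0.001], [0.001, 0.0, -1.0]]
wrist_force: [-4.1, 1.2, 7.9]
width: 0.0506
grip_force: 63.1
clock: 10.68
position: [0.6324, -0.0695, 0.1606]
eef_rot: [[0.993, -0.119, 0.004], [-0.119, -0.993, -0.001], [0.004, 0.001, -1.0]]
wrist_force: [0.2, -0.8, 0.4]
width: 0.062
grip_force: 0.0
clock: 11.52
position: [0.4885, -0.2818, 0.1561]
eef_rot: [[0.993, -0.121, -0.0], [-0.121, -0.993, 0.001], [-0.0, -0.001, -1.0]]
wrist_force: [-0.3, 0.5, 0.4]
width: 0.0848
grip_force: 0.0
mid [ 0.387 -0.211  0.054] size [0.011 0.019 0.017] z95 0.0614 rgb [13.  13.  13.5] 330
mid [0.393 0.007 0.054] size [0.021 0.021 0.017] z95 0.061 rgb [13. 12. 14.] 550
mid [ 0.49  -0.282  0.051] size [0.046 0.045 0.012] z95 0.0558 rgb [191. 185. 186.] 2826
mid [ 0.626 -0.084  0.051] size [0.035 0.019 0.012] z95 0.0551 rgb [98. 94. 95.] 718
mid [0.446 0.068 0.048] size [0.012 0.032 0.005] z95 0.0493 rgb [133. 115.  89.] 53
mid [0.476 0.304 0.052] size [0.046 0.051 0.014] z95 0.0568 rgb [142. 133. 130.] 457
mid [ 0.49  -0.281  0.051] size [0.046 0.05  0.013] z95 0.0563 rgb [196. 189. 187.] 485
mid [ 0.631 -0.069  0.052] size [0.046 0.051 0.013] z95 0.0566 rgb [131. 125. 123.] 440
mid [0.64  0.012 0.053] size [0.047 0.048 0.015] z95 0.0563 rgb [195. 189. 189.] 419
mid [0.656 0.3   0.054] size [0.048 0.034 0.017] z95 0.0612 rgb [ 75. 102.  71.] 92
mid [0.633 0.315 0.053] size [0.009 0.028 0.017] z95 0.0616 rgb [64.  85.5 52. ] 42
delta [  0.8   1.7 150.1] yaw 0.001 t 11.6667 w 0.08499495421502595 tcp [ 0.4894 -0.2803  0.1561] box [-0.2285 -0.2677]
```

```bash

python3 -m inch '{"claw":[85,85,85,85,85,85,85,85],"travel":[[0,1,15],[0,0,30],[0,0,30],[0,0,30],[0,0,28],[0,0,12],[0,0,4],[0,0,0]],"yaw":[0,0,0,0,0,0,0,0]}'
python3 -m inch '{"claw":[60,52,48,48,48,48,48],"travel":[[0,0,0],[0,0,0],[0,0,0],[0,0,0],[0,0,0],[0,0,0],[0,0,0]],"yaw":[0,0,0,0,0,0,0]}'
python3 -m inch '{"claw":[48,48,48,48,48,48,48,48,48,48],"travel":[[2,-4,0],[5,-10,0],[8,-16,0],[12,-20,0],[14,-22,0],[16,-22,0],[14,-20,0],[14,-16,0],[10,-10,0],[6,-4,0]],"yaw":[0,0,0,0,0,0,0,0,0,0]}'
python3 -m inch '{"claw":[48,48,48],"travel":[[4,-1,0],[2,0,0],[0,0,0]],"yaw":[0,0,0]}'
python3 - <<'E'
from h import *
delta(toworld([-.112,-.123]),.007)
E
```

```text
clock: 12.33
position: [0.4889, -0.2817, 0.0067]
eef_rot: [[0.993, -0.118, -0.001], [-0.118, -0.993, 0.001], [-0.001, -0.001, -1.0]]
wrist_force: [-0.2, -0.4, -0.3]
width: 0.085
grip_force: 0.0
clock: 12.92
position: [0.4901, -0.2839, 0.0094]
eef_rot: [[0.993, -0.119, 0.003], [-0.119, -0.993, -0.002], [0.003, 0.002, -1.0]]
wrist_force: [0.1, 1.4, 6.3]
width: 0.051
grip_force: 46.4
clock: 13.75
position: [0.6081, -0.1513, 0.0095]
eef_rot: [[0.993, -0.117, 0.002], [-0.117, -0.993, -0.002], [0.002, 0.002, -1.0]]
wrist_force: [-4.7, -2.3, 9.9]
width: 0.0502
grip_force: 62.7
clock: 14.0
position: [0.6134, -0.1515, 0.0096]
eef_rot: [[0.993, -0.118, 0.002], [-0.118, -0.993, -0.001], [0.002, 0.0, -1.0]]
wrist_force: [-2.2, 3.2, 8.2]
width: 0.0504
grip_force: 63.0
delta [ 8.6 -2.   2.6] yaw 0.0 t 14.0 w 0.050443154728429807 tcp [ 0.6134 -0.1515  0.0096] box [-0.1206 -0.125 ]
```

```bash

python3 -m inch '{"claw":[48,48,48,48,48],"travel":[[2,-1,0],[3,-1,0],[2,0,0],[1,0,0],[0,0,0]],"yaw":[0,0,0,0,0]}'
python3 -m inch '{"claw":[62,62,62,62,62,62,62,62,62,62],"travel":[[0,0,0],[0,0,0],[0,0,0],[0,0,0],[0,0,-10],[0,0,-30],[0,0,-30],[0,0,-30],[0,0,-30],[0,0,-20]],"yaw":[0,0,0,0,0,0,0,0,0,0]}'
python3 -m inch '{"claw":[85,85,85,85,85,85,85,85,85,85],"travel":[[-14,-6,0],[-30,-12,0],[-34,-20,0],[-34,-20,0],[-34,-24,0],[-30,-28,0],[-18,-32,0],[-6,-36,0],[0,-38,0],[0,-38,0]],"yaw":[0,0,0,0,0,0,0,0,0,0]}'
python3 -m inch '{"claw":[85,85,85,85,85,85,85,85],"travel":[[0,-38,0],[0,-38,0],[0,-38,0],[0,-34,0],[0,-22,0],[0,-12,0],[0,0,0],[0,0,0]],"yaw":[0,0,0,0,0,0,0,0]}'
python3 - <<'E'
from h import *
W,C=top(["wrist"]); blobs(W,C,.045,.062)
W,C=top(["scene","side"]);W=W;k=(abs(W[:,1])<.33)&(W[:,0]<.72)&(W[:,0]>.44); blobs(W[k],C[k],.045,.062)
delta([.475,.304],.006)
E
```

```text
clock: 14.42
position: [0.621, -0.1511, 0.0096]
eef_rot: [[0.993, -0.119, 0.001], [-0.119, -0.993, -0.001], [0.001, 0.001, -1.0]]
wrist_force: [-3.1, 1.0, 8.7]
width: 0.0506
grip_force: 63.0
clock: 15.25
position: [0.6216, -0.1509, 0.1616]
eef_rot: [[0.993, -0.119, 0.004], [-0.119, -0.993, -0.002], [0.004, 0.001, -1.0]]
wrist_force: [0.9, -0.3, 0.1]
width: 0.0619
grip_force: 0.0
clock: 16.08
position: [0.4518, 0.1271, 0.1585]
eef_rot: [[0.993, -0.12, 0.002], [-0.12, -0.993, -0.0], [0.002, -0.0, -1.0]]
wrist_force: [0.9, -0.4, 0.5]
width: 0.085
grip_force: 0.0
clock: 16.75
position: [0.4735, 0.3059, 0.1573]
eef_rot: [[0.993, -0.118, -0.0], [-0.118, -0.993, -0.001], [-0.0, 0.001, -1.0]]
wrist_force: [-0.2, 0.3, -0.5]
width: 0.0849
grip_force: 0.0
mid [0.354 0.108 0.047] size [0.038 0.038 0.004] z95 0.0477 rgb [202. 185. 156.] 1256
mid [0.393 0.197 0.054] size [0.007 0.022 0.017] z95 0.0608 rgb [17. 17. 18.] 277
mid [0.434 0.071 0.047] size [0.037 0.037 0.004] z95 0.048 rgb [198. 181. 152.] 1634
mid [0.475 0.304 0.051] size [0.046 0.046 0.012] z95 0.0558 rgb [138. 133. 134.] 2793
mid [0.614 0.494 0.054] size [0.04  0.012 0.017] z95 0.0609 rgb [90. 72. 52.] 965
mid [0.446 0.071 0.047] size [0.012 0.035 0.005] z95 0.0493 rgb [191.  163.  127.5] 50
mid [0.475 0.305 0.052] size [0.044 0.05  0.013] z95 0.0569 rgb [144. 135. 132.] 454
mid [ 0.621 -0.152  0.052] size [0.046 0.049 0.012] z95 0.0562 rgb [184. 178. 177.] 293
mid [ 0.631 -0.069  0.052] size [0.046 0.051 0.013] z95 0.0563 rgb [185. 178. 178.] 327
mid [0.64  0.012 0.052] size [0.045 0.05  0.014] z95 0.0564 rgb [186. 180. 179.] 427
mid [0.633 0.317 0.053] size [0.01  0.025 0.016] z95 0.0609 rgb [63.5 86.  52.5] 38
mid [0.656 0.299 0.053] size [0.045 0.034 0.016] z95 0.0608 rgb [64. 89. 61.] 90
delta [  1.4   0.6 151.3] yaw -0.002 t 16.9 w 0.08517942055879003 tcp [0.4737 0.3048 0.1573] box [-0.3134  0.3115]
```

```bash

python3 -m inch '{"claw":[85,85,85,85,85,85,85,85],"travel":[[1,0,15],[0,0,30],[0,0,30],[0,0,30],[0,0,28],[0,0,12],[0,0,5],[0,0,0]],"yaw":[0,0,0,0,0,0,0,0]}'
python3 -m inch '{"claw":[60,52,48,48,48,48,48],"travel":[[0,0,0],[0,0,0],[0,0,0],[0,0,0],[0,0,0],[0,0,0],[0,0,0]],"yaw":[0,0,0,0,0,0,0]}'
python3 -m inch '{"claw":[48,48,48,48,48,48,48,48,48,48],"travel":[[4,6,0],[8,12,0],[12,18,0],[16,20,0],[18,20,0],[18,20,0],[18,20,0],[16,18,0],[12,16,0],[8,10,0]],"yaw":[0,0,0,0,0,0,0,0,0,0]}'
python3 -m inch '{"claw":[48,48,48,48,48,48,48,48,48],"travel":[[6,8,0],[8,8,0],[10,6,0],[12,4,0],[12,0,0],[8,0,0],[4,0,0],[2,0,0],[0,0,0]],"yaw":[0,0,0,0,0,0,0,0,0]}'
python3 - <<'E'
from h import *
delta(toworld([-.112,.123]),.007)
E
```

```text
clock: 17.57
position: [0.4744, 0.3053, 0.0068]
eef_rot: [[0.993, -0.12, -0.002], [-0.12, -0.993, -0.001], [-0.001, 0.001, -1.0]]
wrist_force: [0.6, -0.1, 0.9]
width: 0.0853
grip_force: 0.0
clock: 18.15
position: [0.4764, 0.3067, 0.0095]
eef_rot: [[0.993, -0.119, 0.004], [-0.119, -0.993, 0.001], [0.003, -0.001, -1.0]]
wrist_force: [-0.4, -0.8, 6.3]
width: 0.0503
grip_force: 62.0
clock: 18.98
position: [0.5872, 0.1307, 0.0095]
eef_rot: [[0.993, -0.12, 0.004], [-0.12, -0.993, 0.001], [0.003, -0.001, -1.0]]
wrist_force: [-2.4, 4.7, 9.7]
width: 0.0504
grip_force: 62.9
clock: 19.73
position: [0.6445, 0.0988, 0.0096]
eef_rot: [[0.993, -0.119, 0.002], [-0.119, -0.993, -0.0], [0.002, -0.0, -1.0]]
wrist_force: [-2.7, -0.3, 7.2]
width: 0.0504
grip_force: 63.2
delta [7.4 4.1 2.6] yaw -0.0 t 19.7333 w 0.05044786317301239 tcp [0.6445 0.0988 0.0096] box [-0.1194  0.1271]
```

Finish the last nudge, release, rise, back away and verify the whole row.

```bash

python3 -m inch '{"claw":[48,48,48,48,48],"travel":[[2,2,0],[3,2,0],[2,0,0],[0,0,0],[0,0,0]],"yaw":[0,0,0,0,0]}'
python3 -m inch '{"claw":[62,62,62,62,62,62,62,62,62,62],"travel":[[0,0,0],[0,0,0],[0,0,0],[0,0,0],[0,0,-10],[0,0,-30],[0,0,-30],[0,0,-30],[0,0,-30],[0,0,-20]],"yaw":[0,0,0,0,0,0,0,0,0,0]}'
python3 -m inch '{"claw":[62,62,62,62,62,62,62,62,62,62],"travel":[[-14,6,0],[-28,20,-10],[-34,30,-10],[-34,30,-10],[-20,30,-10],[-10,12,0],[0,0,0],[0,0,0],[0,0,0],[0,0,0]],"yaw":[0,0,0,0,0,0,0,0,0,0]}'
python3 - <<'E'
from h import *
def up(names):
    W,C=top(names);k=(abs(W[:,1])<.25)&(W[:,0]<.72)&(W[:,0]>.45); blobs(W[k],C[k],.045,.062)
up(["wrist"]);up(["scene","side"])
W,C=cloud("wrist"); B=(W[:,:2]-BC)@RB
k=(abs(W[:,2]-.032)<.004)&(B[:,0]>-.1)
for y in(-.15,-.08,.0,.08,.15):
    q=k&(abs(B[:,1]-y)<.006); print(y,np.percentile(B[q,0],1).round(4) if q.sum()>9 else None,q.sum())
p,d=camera("wrist"); cv2.imwrite("pics/w3.png",p[:,:,::-1]); delta([.6,0],.2)
E
```

```text
clock: 20.15
position: [0.6507, 0.0943, 0.0096]
eef_rot: [[0.993, -0.118, 0.002], [-0.118, -0.993, 0.0], [0.002, -0.0, -1.0]]
wrist_force: [-2.4, 0.1, 6.8]
width: 0.0503
grip_force: 63.0
clock: 20.98
position: [0.651, 0.0937, 0.1617]
eef_rot: [[0.993, -0.119, 0.004], [-0.119, -0.993, -0.0], [0.004, -0.0, -1.0]]
wrist_force: [-0.2, 0.1, -0.0]
width: 0.0621
grip_force: 0.0
clock: 21.82
position: [0.5038, -0.0107, 0.1952]
eef_rot: [[0.993, -0.118, 0.0], [-0.118, -0.993, 0.0], [0.0, -0.0, -1.0]]
wrist_force: [0.4, -0.4, 0.2]
width: 0.0615
grip_force: 0.0
mid [0.452 0.07  0.047] size [0.003 0.02  0.003] z95 0.0476 rgb [151.  40.  39.] 57
mid [ 0.617 -0.149  0.051] size [0.038 0.046 0.013] z95 0.0561 rgb [193. 187. 189.] 2959
mid [ 0.627 -0.068  0.051] size [0.036 0.046 0.013] z95 0.0562 rgb [197. 191. 192.] 2740
mid [0.636 0.013 0.051] size [0.037 0.046 0.013] z95 0.0562 rgb [192. 186. 188.] 2807
mid [0.645 0.095 0.051] size [0.038 0.046 0.013] z95 0.0563 rgb [134. 129. 130.] 2998
mid [ 0.62  -0.15   0.052] size [0.047 0.049 0.014] z95 0.0564 rgb [189. 182. 181.] 462
mid [ 0.631 -0.069  0.052] size [0.046 0.05  0.015] z95 0.0562 rgb [188. 182. 181.] 441
mid [0.641 0.013 0.052] size [0.047 0.051 0.013] z95 0.0562 rgb [172.  163.5 162.5] 424
mid [0.649 0.095 0.052] size [0.045 0.05  0.014] z95 0.0562 rgb [131. 125. 123.] 427
-0.15 None 0
-0.08 None 0
0.0 None 0
0.08 None 0
0.15 None 0
delta [ 94.8 -22.2  -5.2] yaw 0.0 t 22.0667 w 0.061965069426398484 tcp [ 0.5033 -0.0108  0.1948] box [-0.2467  0.0016]
```

View pics/w3.png

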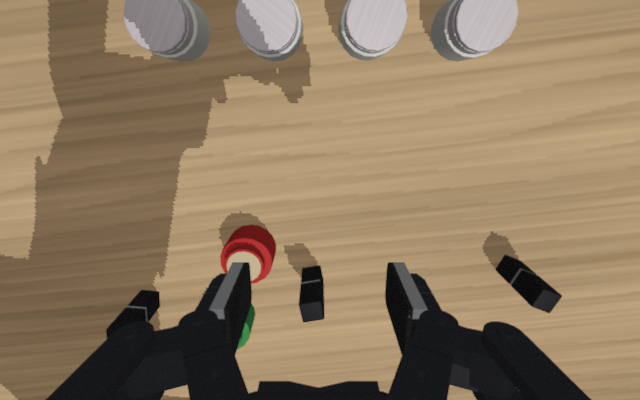

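Wrist view: all four lidded pots stand in an even row at the top, at (165,25), (268,20), (373,20) and (473,25). The lipsticks and look-alikes haven't moved. Now the lids, starting with pot A.

```bash

python3 - <<'E'
from h import *
for p in [(.6205,-.151),(.631,-.069),(.6405,.013),(.6495,.0945)]: print(tobox(p).round(4))
delta([.631,-.069],.090)
E
```

```text
[-0.1136 -0.1237]
[-0.1129 -0.0411]
[-0.1132  0.0415]
[-0.1139  0.1235]
delta [133.8  42.7 104.7] yaw 0.0 t 22.0667 w 0.061965069426398484 tcp [ 0.5033 -0.0108  0.1948] box [-0.2467  0.0016]
```

```bash

python3 -m inch '{"claw":[64,64,64,64,64,64,64,64,64],"travel":[[14,5,0],[28,10,10],[32,10,20],[30,10,30],[20,8,30],[10,0,14],[0,0,0],[0,0,0],[0,0,0]],"yaw":[0,0,0,0,0,0,0,0,0]}'
python3 - <<'E'
from h import *
delta([.631,-.069],.037)
E
```

```text
clock: 22.82
position: [0.6299, -0.069, 0.0933]
eef_rot: [[0.993, -0.118, 0.0], [-0.118, -0.993, -0.0], [0.0, 0.0, -1.0]]
wrist_force: [0.5, -0.7, 0.3]
width: 0.0638
grip_force: 0.0
delta [ 1.1 -0.2 56.3] yaw 0.0 t 22.8167 w 0.06384658190944013 tcp [ 0.6299 -0.069   0.0933] box [-0.1141 -0.0412]
```

```bash

python3 -m inch '{"claw":[64,64,64,64,64,64],"travel":[[1,0,14],[0,0,20],[0,0,14],[0,0,6],[0,0,2],[0,0,0]],"yaw":[0,0,0,0,0,0]}'
python3 -m inch '{"claw":[52,46,42,42,42,42,42,42],"travel":[[0,0,0],[0,0,0],[0,0,0],[0,0,0],[0,0,0],[0,0,0],[0,0,0],[0,0,0]],"yaw":[0,0,0,0,0,0,0,0]}'
python3 -m inch '{"claw":[42,42,42,42,42,42,42],"travel":[[0,0,-2],[0,0,-4],[0,0,-8],[0,0,-10],[0,0,-6],[0,0,0],[0,0,0]],"yaw":[0,0,0,0,0,0,0]}'
python3 - <<'E'
from h import *
p,d=camera("wrist"); cv2.imwrite("pics/w4.png",p[:,:,::-1]); delta([.6,0],.2)
E
```

```text
clock: 23.32
position: [0.6305, -0.0693, 0.0363]
eef_rot: [[0.993, -0.119, -0.001], [-0.119, -0.993, 0.0], [-0.001, -0.0, -1.0]]
wrist_force: [-0.3, 0.3, -0.2]
width: 0.064
grip_force: 0.0
clock: 23.98
position: [0.6319, -0.0698, 0.0382]
eef_rot: [[0.993, -0.119, 0.003], [-0.119, -0.993, -0.001], [0.003, 0.0, -1.0]]
wrist_force: [-0.5, 0.2, 6.0]
width: 0.0442
grip_force: 61.4
clock: 24.57
position: [0.6314, -0.0697, 0.0675]
eef_rot: [[0.993, -0.119, 0.002], [-0.119, -0.993, -0.001], [0.002, 0.0, -1.0]]
wrist_force: [-0.8, -0.3, -0.4]
width: 0.0443
grip_force: 61.0
delta [ -38.9  -65.4 -133.2] yaw -0.0 t 24.6167 w 0.04394900230160202 tcp [ 0.6309 -0.0695  0.0669] box [-0.113  -0.0416]
```

View pics/w4.png

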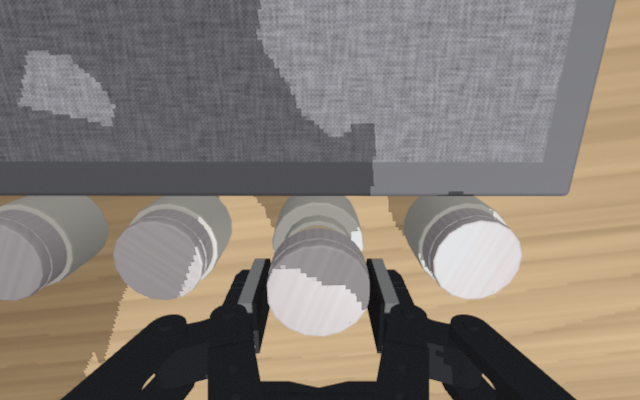

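The lid is held at (318,285) and its pot stayed put under it. I'll move it 80 mm back and lower it.

```bash

python3 -m inch '{"claw":[42,42,42,42,42,42,42,42,42],"travel":[[-6,0,0],[-14,0,0],[-20,0,0],[-20,0,0],[-14,0,0],[-6,0,0],[0,0,10],[0,0,18],[0,0,18]],"yaw":[0,0,0,0,0,0,0,0,0]}'
python3 -m inch '{"claw":[42,42,42,42,42,42],"travel":[[0,0,8],[0,0,4],[0,0,3],[0,0,2],[0,0,0],[0,0,0]],"yaw":[0,0,0,0,0,0]}'
python3 - <<'E'
from h import *
p,d=camera("side"); cv2.imwrite("pics/s1.png",cv2.resize(p[100:300,260:440],None,fx=3,fy=3)[:,:,::-1]); delta([.6,0],.2)
E
```

```text
clock: 25.37
position: [0.5528, -0.0605, 0.0203]
eef_rot: [[0.993, -0.119, 0.003], [-0.119, -0.993, -0.001], [0.003, 0.001, -1.0]]
wrist_force: [0.1, 0.2, -0.6]
width: 0.044
grip_force: 61.0
clock: 25.87
position: [0.552, -0.0601, 0.0041]
eef_rot: [[0.993, -0.119, 0.001], [-0.119, -0.993, -0.0], [0.001, 0.0, -1.0]]
wrist_force: [-0.7, -0.9, -0.6]
width: 0.0443
grip_force: 61.1
delta [  40.8  -65.4 -195.7] yaw -0.001 t 25.9167 w 0.0437743793169855 tcp [ 0.552  -0.0602  0.0042] box [-0.1924 -0.0416]
```

View pics/s1.png

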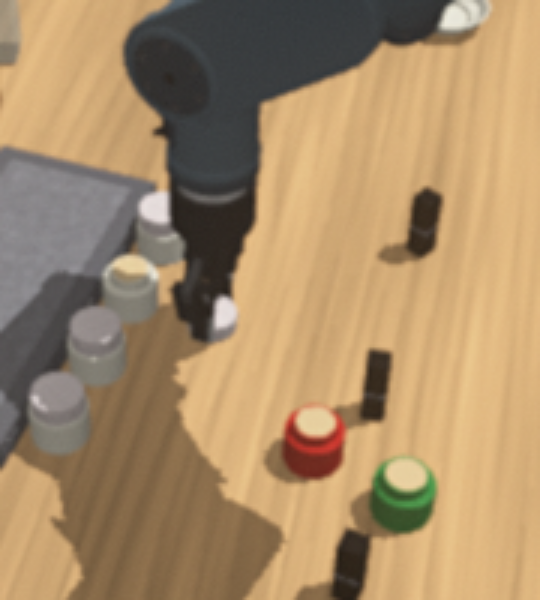

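The lid is about 2 mm above the dresser, with no contact force yet. I'll lower it 2 mm, release and rise.

```bash

python3 -m inch '{"claw":[42,42,42,42],"travel":[[0,0,1],[0,0,1],[0,0,0],[0,0,0]],"yaw":[0,0,0,0]}'
python3 -m inch '{"claw":[48,54,60,64,64,64,64,64,64,64],"travel":[[0,0,0],[0,0,0],[0,0,0],[0,0,0],[0,0,-8],[0,0,-20],[0,0,-28],[0,0,-24],[0,0,-8],[0,0,0]],"yaw":[0,0,0,0,0,0,0,0,0,0]}'
python3 - <<'E'
from h import *
W,C=top(["wrist"]);k=(abs(W[:,1])<.25)&(W[:,0]<.72)&(W[:,0]>.5);W=W[k];C=C[k]
print("lid");blobs(W,C,.008,.026);print("up");blobs(W,C,.045,.062)
delta([.6205,-.151],.037)
E
```

```text
clock: 26.25
position: [0.5519, -0.0601, 0.0022]
eef_rot: [[0.993, -0.119, 0.001], [-0.119, -0.993, -0.0], [0.001, 0.0, -1.0]]
wrist_force: [-0.1, 0.2, 4.7]
width: 0.0439
grip_force: 61.5
clock: 27.08
position: [0.5534, -0.0606, 0.0926]
eef_rot: [[0.993, -0.119, 0.005], [-0.119, -0.993, -0.002], [0.006, 0.001, -1.0]]
wrist_force: [0.0, 0.3, -0.9]
width: 0.064
grip_force: 0.0
lid
mid [ 0.552 -0.06   0.015] size [0.046 0.045 0.013] z95 0.0198 rgb [193. 187. 189.] 3444
mid [ 0.64  -0.045  0.017] size [0.084 0.326 0.018] z95 0.0249 rgb [83. 82. 78.] 4359
up
mid [ 0.621 -0.15   0.051] size [0.046 0.046 0.013] z95 0.0559 rgb [186. 180. 181.] 6896
mid [ 0.631 -0.069  0.047] size [0.037 0.037 0.005] z95 0.0483 rgb [184. 169. 141.] 4017
mid [0.64  0.012 0.051] size [0.046 0.046 0.012] z95 0.056 rgb [122. 117. 118.] 6910
mid [0.649 0.086 0.051] size [0.045 0.031 0.012] z95 0.0559 rgb [120. 115. 116.] 3929
delta [78.5 82.  53.9] yaw -0.0 t 27.1333 w 0.06396569572637634 tcp [ 0.5521 -0.0602  0.0906] box [-0.1923 -0.0417]
```

The lid is flat in front of pot A. Next is pot C, with the same pattern.

```bash

python3 -m inch '{"claw":[64,64,64,64,64,64,64],"travel":[[10,10,0],[20,21,0],[24,25,0],[17,18,0],[8,8,0],[0,0,0],[0,0,0]],"yaw":[0,0,0,0,0,0,0]}'
python3 - <<'E'
from h import *
delta([.621,-.1505],.037)
E
```

```text
clock: 27.72
position: [0.6186, -0.1501, 0.0877]
eef_rot: [[0.993, -0.12, -0.003], [-0.12, -0.993, 0.002], [-0.003, -0.001, -1.0]]
wrist_force: [-1.2, 1.1, -0.4]
width: 0.064
grip_force: 0.0
delta [ 2.6  0.2 50.7] yaw -0.001 t 27.7167 w 0.06400516403545307 tcp [ 0.6186 -0.1501  0.0877] box [-0.1156 -0.123 ]
```

```bash

python3 -m inch '{"claw":[64,64,64,64,64,64],"travel":[[1,0,14],[0,0,18],[0,0,12],[0,0,6],[0,0,2],[0,0,0]],"yaw":[0,0,0,0,0,0]}'
python3 -m inch '{"claw":[52,46,42,42,42,42,42,42],"travel":[[0,0,0],[0,0,0],[0,0,0],[0,0,0],[0,0,0],[0,0,0],[0,0,0],[0,0,0]],"yaw":[0,0,0,0,0,0,0,0]}'
python3 -m inch '{"claw":[42,42,42,42,42,42,42],"travel":[[0,0,-2],[0,0,-4],[0,0,-8],[0,0,-10],[0,0,-6],[0,0,0],[0,0,0]],"yaw":[0,0,0,0,0,0,0]}'
python3 -m inch '{"claw":[42,42,42,42,42,42,42,42,42],"travel":[[-6,0,0],[-14,0,0],[-20,0,0],[-20,0,0],[-14,0,0],[-6,0,0],[0,0,10],[0,0,18],[0,0,18]],"yaw":[0,0,0,0,0,0,0,0,0]}'
python3 -m inch '{"claw":[42,42,42,42,42,42],"travel":[[0,0,8],[0,0,4],[0,0,3],[0,0,2],[0,0,0],[0,0,0]],"yaw":[0,0,0,0,0,0]}'
```

```text
clock: 28.22
position: [0.6204, -0.1502, 0.0367]
eef_rot: [[0.993, -0.118, -0.001], [-0.118, -0.993, 0.001], [-0.002, -0.001, -1.0]]
wrist_force: [-0.5, 0.0, -0.9]
width: 0.0639
grip_force: 0.0
clock: 28.88
position: [0.6221, -0.1513, 0.039]
eef_rot: [[0.993, -0.119, 0.002], [-0.119, -0.993, -0.001], [0.002, 0.001, -1.0]]
wrist_force: [-0.9, 0.7, 6.6]
width: 0.044
grip_force: 61.5
clock: 29.47
position: [0.6216, -0.1512, 0.0686]
eef_rot: [[0.993, -0.119, 0.002], [-0.119, -0.993, -0.001], [0.002, 0.001, -1.0]]
wrist_force: [0.1, 0.5, -0.9]
width: 0.0443
grip_force: 61.0
clock: 30.22
position: [0.5429, -0.142, 0.0213]
eef_rot: [[0.993, -0.119, 0.003], [-0.119, -0.993, -0.001], [0.003, 0.001, -1.0]]
wrist_force: [0.5, -0.5, -0.4]
width: 0.0443
grip_force: 61.0
clock: 30.72
position: [0.5422, -0.1417, 0.0052]
eef_rot: [[0.993, -0.119, 0.001], [-0.119, -0.993, -0.001], [0.001, 0.0, -1.0]]
wrist_force: [0.1, 0.7, 0.1]
width: 0.0439
grip_force: 61.1
```

```bash

python3 -m inch '{"claw":[42,42,42,42],"travel":[[0,0,1],[0,0,1],[0,0,0],[0,0,0]],"yaw":[0,0,0,0]}'
python3 -m inch '{"claw":[48,54,60,64,64,64,64,64,64,64],"travel":[[0,0,0],[0,0,0],[0,0,0],[0,0,0],[0,0,-8],[0,0,-20],[0,0,-28],[0,0,-24],[0,0,-8],[0,0,0]],"yaw":[0,0,0,0,0,0,0,0,0,0]}'
python3 -m inch '{"claw":[64,64,64,64,64,64,64,64,64],"travel":[[0,-12,0],[0,-26,0],[5,-32,0],[14,-32,0],[20,-30,0],[20,-22,0],[14,-10,0],[6,0,0],[0,0,0]],"yaw":[0,0,0,0,0,0,0,0,0]}'
python3 - <<'E'
from h import *
W,C=top(["wrist"]);k=(abs(W[:,1])<.25)&(W[:,0]<.72)&(W[:,0]>.5);W=W[k];C=C[k]
print("up");blobs(W,C,.045,.062)
W,C=top(["scene","side"]);k=(abs(W[:,1])<.25)&(W[:,0]<.72)&(W[:,0]>.5);W=W[k];C=C[k]
print("lid");blobs(W,C,.010,.026);print("up");blobs(W,C,.045,.062)
delta([.6405,.013],.037)
E
```

```text
clock: 31.05
position: [0.5421, -0.1416, 0.003]
eef_rot: [[0.993, -0.119, 0.001], [-0.119, -0.993, -0.001], [0.001, 0.0, -1.0]]
wrist_force: [0.5, 0.1, 1.3]
width: 0.0438
grip_force: 61.2
clock: 31.88
position: [0.5436, -0.1423, 0.0937]
eef_rot: [[0.993, -0.119, 0.005], [-0.119, -0.993, -0.003], [0.005, 0.002, -1.0]]
wrist_force: [0.1, 0.5, -0.4]
width: 0.064
grip_force: 0.0
clock: 32.63
position: [0.6391, 0.0131, 0.0885]
eef_rot: [[0.993, -0.117, -0.003], [-0.117, -0.993, 0.0], [-0.003, 0.0, -1.0]]
wrist_force: [0.1, -0.0, 0.9]
width: 0.0642
grip_force: 0.0
up
mid [ 0.621 -0.15   0.047] size [0.038 0.038 0.004] z95 0.048 rgb [211. 195. 165.] 2986
mid [ 0.631 -0.068  0.047] size [0.038 0.038 0.004] z95 0.048 rgb [224. 214. 187.] 2931
mid [0.64  0.013 0.051] size [0.046 0.045 0.012] z95 0.0557 rgb [222. 216. 217.] 4893
mid [0.65  0.095 0.051] size [0.046 0.046 0.012] z95 0.0557 rgb [148. 142. 144.] 5103
lid
mid [ 0.542 -0.14   0.016] size [0.046 0.051 0.013] z95 0.0205 rgb [193.5 187.  185. ] 420
mid [ 0.552 -0.06   0.016] size [0.045 0.049 0.013] z95 0.0206 rgb [193. 186. 185.] 400
m
[... 786 characters left out ...]
-0.136  0.018] size [0.007 0.032 0.015] z95 0.0252 rgb [75. 70. 70.] 23
mid [0.669 0.032 0.018] size [0.012 0.046 0.015] z95 0.0256 rgb [68.  63.5 61.5] 32
mid [0.699 0.12  0.018] size [0.042 0.06  0.016] z95 0.0239 rgb [58. 54. 52.] 94
up
mid [ 0.62  -0.15   0.049] size [0.038 0.041 0.007] z95 0.0489 rgb [197. 179. 147.] 228
mid [ 0.631 -0.068  0.048] size [0.036 0.041 0.007] z95 0.0487 rgb [197. 179. 149.] 198
mid [0.64  0.013 0.052] size [0.047 0.049 0.013] z95 0.0562 rgb [191. 185. 185.] 401
mid [0.649 0.095 0.052] size [0.045 0.05  0.014] z95 0.0566 rgb [132. 126. 125.] 426
delta [ 2.5 -1.7 52.3] yaw -0.001 t 32.7833 w 0.06380160426357029 tcp [0.6379 0.0116 0.0893] box [-0.1156  0.0398]
```

Two lids are down cleanly. Lid D is next.

```bash

python3 -m inch '{"claw":[64,64,64,64,64,64],"travel":[[1,-1,14],[0,0,18],[0,0,12],[0,0,6],[0,0,3],[0,0,0]],"yaw":[0,0,0,0,0,0]}'
python3 -m inch '{"claw":[52,46,42,42,42,42,42,42],"travel":[[0,0,0],[0,0,0],[0,0,0],[0,0,0],[0,0,0],[0,0,0],[0,0,0],[0,0,0]],"yaw":[0,0,0,0,0,0,0,0]}'
python3 -m inch '{"claw":[42,42,42,42,42,42,42],"travel":[[0,0,-2],[0,0,-4],[0,0,-8],[0,0,-10],[0,0,-6],[0,0,0],[0,0,0]],"yaw":[0,0,0,0,0,0,0]}'
python3 -m inch '{"claw":[42,42,42,42,42,42,42,42,42],"travel":[[-6,0,0],[-14,0,0],[-20,0,0],[-20,0,0],[-14,0,0],[-6,0,0],[0,0,10],[0,0,18],[0,0,18]],"yaw":[0,0,0,0,0,0,0,0,0]}'
python3 -m inch '{"claw":[42,42,42,42,42,42],"travel":[[0,0,8],[0,0,4],[0,0,3],[0,0,2],[0,0,0],[0,0,0]],"yaw":[0,0,0,0,0,0]}'
```

```text
clock: 33.28
position: [0.6399, 0.0127, 0.0365]
eef_rot: [[0.993, -0.119, -0.002], [-0.119, -0.993, 0.0], [-0.002, -0.0, -1.0]]
wrist_force: [0.5, -0.3, 0.4]
width: 0.064
grip_force: 0.0
clock: 33.95
position: [0.6417, 0.0128, 0.0389]
eef_rot: [[0.993, -0.119, 0.002], [-0.119, -0.993, -0.0], [0.002, 0.0, -1.0]]
wrist_force: [-0.3, 0.2, 5.2]
width: 0.044
grip_force: 61.5
clock: 34.53
position: [0.6413, 0.0128, 0.0686]
eef_rot: [[0.993, -0.119, 0.002], [-0.119, -0.993, -0.0], [0.002, 0.0, -1.0]]
wrist_force: [-0.2, 0.3, -1.5]
width: 0.0437
grip_force: 61.0
clock: 35.28
position: [0.5627, 0.0221, 0.0213]
eef_rot: [[0.993, -0.119, 0.003], [-0.119, -0.993, -0.0], [0.003, 0.0, -1.0]]
wrist_force: [-0.1, -0.0, -0.4]
width: 0.0439
grip_force: 61.0
clock: 35.78
position: [0.5619, 0.0223, 0.0052]
eef_rot: [[0.993, -0.119, 0.001], [-0.119, -0.993, -0.0], [0.001, 0.0, -1.0]]
wrist_force: [0.8, -0.1, -0.8]
width: 0.044
grip_force: 61.1
```

```bash

python3 -m inch '{"claw":[42,42,42,42],"travel":[[0,0,1],[0,0,1],[0,0,0],[0,0,0]],"yaw":[0,0,0,0]}'
python3 -m inch '{"claw":[48,54,60,64,64,64,64,64,64,64],"travel":[[0,0,0],[0,0,0],[0,0,0],[0,0,0],[0,0,-8],[0,0,-20],[0,0,-28],[0,0,-24],[0,0,-8],[0,0,0]],"yaw":[0,0,0,0,0,0,0,0,0,0]}'
python3 -m inch '{"claw":[64,64,64,64,64,64,64],"travel":[[10,-10,0],[20,-21,0],[24,-25,0],[17,-18,0],[8,-8,0],[0,0,0],[0,0,0]],"yaw":[0,0,0,0,0,0,0]}'
python3 - <<'E'
from h import *
W,C=top(["scene","side","wrist"]);k=(abs(W[:,1])<.25)&(W[:,0]<.72)&(W[:,0]>.5);W=W[k];C=C[k]
blobs(W[W[:,0]<.6],C[W[:,0]<.6],.010,.026);print("up");blobs(W,C,.045,.062)
delta([.6498,.0947],.037)
E
```

```text
clock: 36.12
position: [0.5616, 0.0224, 0.0029]
eef_rot: [[0.993, -0.119, 0.001], [-0.119, -0.993, -0.0], [0.001, 0.0, -1.0]]
wrist_force: [0.7, -0.0, 1.3]
width: 0.0441
grip_force: 61.2
clock: 36.95
position: [0.5634, 0.0221, 0.0937]
eef_rot: [[0.993, -0.119, 0.006], [-0.119, -0.993, -0.001], [0.006, 0.0, -1.0]]
wrist_force: [0.6, -1.4, -0.1]
width: 0.0638
grip_force: 0.0
clock: 37.53
position: [0.6483, 0.0947, 0.0886]
eef_rot: [[0.993, -0.118, -0.003], [-0.118, -0.993, -0.0], [-0.003, 0.0, -1.0]]
wrist_force: [0.1, 0.5, -0.9]
width: 0.0639
grip_force: 0.0
mid [ 0.542 -0.138  0.017] size [0.047 0.052 0.013] z95 0.0196 rgb [194. 187. 185.] 1788
mid [ 0.551 -0.059  0.016] size [0.047 0.05  0.012] z95 0.0195 rgb [214. 208. 209.] 3162
mid [0.56  0.023 0.017] size [0.046 0.051 0.013] z95 0.0203 rgb [207. 201. 195.] 767
up
mid [ 0.621 -0.151  0.048] size [0.038 0.039 0.005] z95 0.0485 rgb [196. 177. 146.] 221
mid [ 0.631 -0.07   0.049] size [0.038 0.042 0.008] z95 0.048 rgb [211. 195. 165.] 3177
mid [0.64  0.013 0.048] size [0.038 0.044 0.005] z95 0.048 rgb [223. 214. 187.] 3114
mid [0.65  0.096 0.051] size [0.046 0.053 0.013] z95 0.0558 rgb [221. 215. 216.] 5260
delta [ 1.6 -1.1 52.6] yaw -0.001 t 37.6833 w 0.06408663435201803 tcp [0.6481 0.0938 0.0896] box [-0.1152  0.1226]
```

```bash

python3 -m inch '{"claw":[64,64,64,64,64,64],"travel":[[1,-1,14],[0,0,18],[0,0,12],[0,0,6],[0,0,3],[0,0,0]],"yaw":[0,0,0,0,0,0]}'
python3 -m inch '{"claw":[52,46,42,42,42,42,42,42],"travel":[[0,0,0],[0,0,0],[0,0,0],[0,0,0],[0,0,0],[0,0,0],[0,0,0],[0,0,0]],"yaw":[0,0,0,0,0,0,0,0]}'
python3 -m inch '{"claw":[42,42,42,42,42,42,42],"travel":[[0,0,-2],[0,0,-4],[0,0,-8],[0,0,-10],[0,0,-6],[0,0,0],[0,0,0]],"yaw":[0,0,0,0,0,0,0]}'
python3 -m inch '{"claw":[42,42,42,42,42,42,42,42,42],"travel":[[-6,0,0],[-14,0,0],[-20,0,0],[-20,0,0],[-14,0,0],[-6,0,0],[0,0,10],[0,0,18],[0,0,18]],"yaw":[0,0,0,0,0,0,0,0,0]}'
python3 -m inch '{"claw":[42,42,42,42,42,42],"travel":[[0,0,8],[0,0,4],[0,0,3],[0,0,2],[0,0,0],[0,0,0]],"yaw":[0,0,0,0,0,0]}'
```

```text
clock: 38.18
position: [0.6498, 0.0951, 0.0365]
eef_rot: [[0.993, -0.119, -0.002], [-0.119, -0.993, 0.0], [-0.002, 0.0, -1.0]]
wrist_force: [-0.2, -0.1, -0.3]
width: 0.064
grip_force: 0.0
clock: 38.85
position: [0.6516, 0.0953, 0.039]
eef_rot: [[0.993, -0.119, 0.002], [-0.119, -0.993, -0.0], [0.002, -0.0, -1.0]]
wrist_force: [-0.8, 0.6, 6.7]
width: 0.0442
grip_force: 61.5
clock: 39.43
position: [0.6511, 0.0953, 0.0686]
eef_rot: [[0.993, -0.119, 0.002], [-0.119, -0.993, -0.0], [0.002, -0.0, -1.0]]
wrist_force: [-0.0, -0.4, -0.9]
width: 0.0434
grip_force: 61.1
clock: 40.18
position: [0.5726, 0.1047, 0.0213]
eef_rot: [[0.993, -0.119, 0.003], [-0.119, -0.993, -0.0], [0.003, -0.0, -1.0]]
wrist_force: [-0.3, -0.6, -0.7]
width: 0.0442
grip_force: 61.1
clock: 40.68
position: [0.5718, 0.1048, 0.0052]
eef_rot: [[0.993, -0.119, 0.001], [-0.119, -0.993, -0.0], [0.001, -0.0, -1.0]]
wrist_force: [0.4, 0.5, 0.1]
width: 0.0439
grip_force: 61.1
```

```bash

python3 -m inch '{"claw":[42,42,42,42],"travel":[[0,0,1],[0,0,1],[0,0,0],[0,0,0]],"yaw":[0,0,0,0]}'
python3 -m inch '{"claw":[48,54,60,64,64,64,64,64,64,64],"travel":[[0,0,0],[0,0,0],[0,0,0],[0,0,0],[0,0,-8],[0,0,-20],[0,0,-28],[0,0,-34],[0,0,-34],[0,0,-20]],"yaw":[0,0,0,0,0,0,0,0,0,0]}'
python3 -m inch '{"claw":[64,64,64,64,64,64,64,64,64],"travel":[[0,10,0],[0,22,-20],[0,26,-30],[0,26,-20],[0,22,0],[0,8,0],[0,0,0],[0,0,0],[0,0,0]],"yaw":[0,0,0,0,0,0,0,0,0]}'
python3 - <<'E'
from h import *
W,C=top(["scene","side","wrist"])
k=(abs(W[:,1])<.25)&(W[:,0]<.6)&(W[:,0]>.5); blobs(W[k],C[k],.010,.026)
print("up");k=(abs(W[:,1])<.4)&(W[:,0]<.72)&(W[:,0]>.33);blobs(W[k],C[k],.045,.062)
p,d=camera("wrist"); cv2.imwrite("pics/w5.png",p[:,:,::-1])
p,d=camera("side"); cv2.imwrite("pics/s5.png",p[:,:,::-1])
E
```

```text
clock: 41.02
position: [0.5716, 0.1048, 0.003]
eef_rot: [[0.993, -0.119, 0.001], [-0.119, -0.993, -0.0], [0.001, -0.0, -1.0]]
wrist_force: [0.7, -0.5, 1.4]
width: 0.044
grip_force: 61.2
clock: 41.85
position: [0.5727, 0.1049, 0.1512]
eef_rot: [[0.993, -0.119, 0.005], [-0.119, -0.993, -0.0], [0.005, -0.001, -1.0]]
wrist_force: [0.9, -0.3, 0.4]
width: 0.0639
grip_force: 0.0
clock: 42.6
position: [0.5569, -0.0074, 0.2154]
eef_rot: [[0.993, -0.119, -0.002], [-0.119, -0.993, 0.001], [-0.002, -0.001, -1.0]]
wrist_force: [-0.3, 0.4, -0.3]
width: 0.0638
grip_force: 0.0
mid [ 0.542 -0.14   0.017] size [0.046 0.049 0.013] z95 0.0199 rgb [203. 200. 201.] 2043
mid [ 0.552 -0.06   0.016] size [0.046 0.05  0.012] z95 0.02 rgb [204. 202. 203.] 1977
mid [0.561 0.022 0.017] size [0.046 0.049 0.013] z95 0.02 rgb [196. 190. 192.] 1964
mid [0.57  0.106 0.017] size [0.046 0.05  0.013] z95 0.0201 rgb [187. 181. 182.] 2002
up
mid [0.355 0.107 0.048] size [0.037 0.039 0.006] z95 0.0484 rgb [187. 170. 139.] 634
mid [ 0.378 -0.207  0.054] size [0.029 0.03  0.017] z95 0.061 rgb [15. 15. 16.] 403
mid [0.384 0.196 0.053] size [0.025 0.032 0.017] z95 0.061 rgb [52. 45. 36.] 97
mid [0.392 0.009 0.054] size [0.023 0.028 0.017] z95 0.0609 rgb [17. 16. 17.] 327
mid [0.434 0.071 0.047] size [0.039 0.042 0.005] z95 0.0481 rgb [189. 173. 142.] 928
mid [ 0.621 -0.15   0.048] size [0.039 0.042 0.006] z95 0.0483 rgb [193. 178. 149.] 1745
mid [ 0.632 -0.069  0.048] size [0.037 0.04  0.005] z95 0.0484 rgb [196. 181. 153.] 1725
mid [0.64  0.012 0.049] size [0.037 0.039 0.007] z95 0.0484 rgb [136. 123. 102.] 1720
mid [0.649 0.094 0.048] size [0.038 0.042 0.006] z95 0.0485 rgb [133. 119.  96.] 1713
mid [0.652 0.323 0.054] size [0.047 0.032 0.017] z95 0.0613 rgb [51. 67. 41.] 99
mid [0.656 0.297 0.054] size [0.047 0.029 0.017] z95 0.0609 rgb [73. 99. 68.] 90
```

View pics/s5.png

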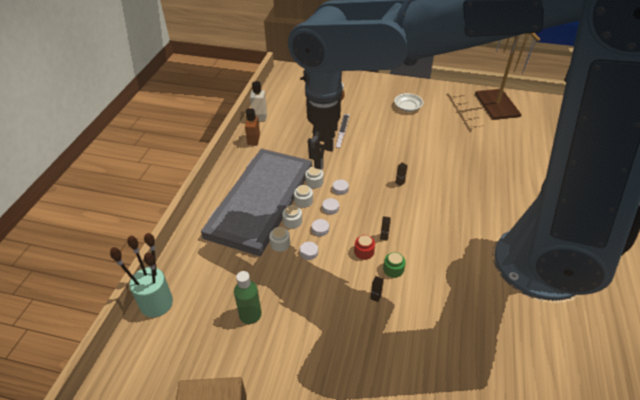

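View pics/w5.png

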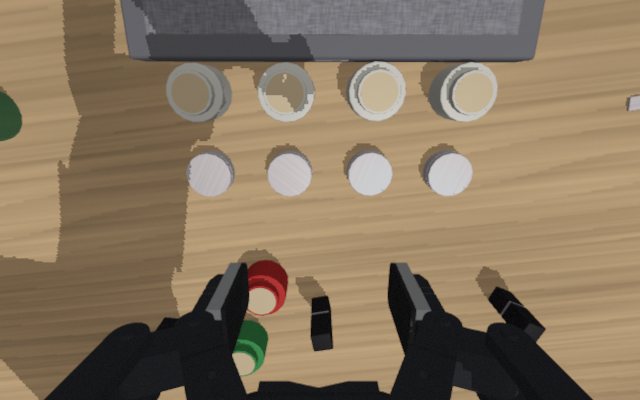

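Both views show four open pots in an even row at the box front, at (198,92), (286,92), (377,91) and (464,92) in the wrist view. The four lids lie flat in front of them at (211,174), (290,174), (370,174) and (449,174). Everything else is where it started, so I'm handing in.

```bash
python3 -c "
from plant import *
print(sign_off())"
```

```text
the job is handed in; nothing more can be done
None
```

The job is handed in: all four pots stand in an even row against the jewellery box, and each lid lies flat, rim down, in front of its own pot about 3 cm clear; the sign-off returned no verdict, so this rests on my last camera check.

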